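Fetch the frosted glass from behind the bottles

ROBOT

A 6-joint arm with a two-finger parallel gripper is mounted at the origin on the work surface. World frame = base frame: x ahead of the robot, y to its left, z up, the work surface at z = 0. Lengths are in m, angles in rad, forces in N, time in s.
With the tool pointing down it reaches from about 0.425 to 0.925 m from the base axis. Payload 12.5 kg.
Tool frame: the origin (TCP) lies midway between the tips of the shut fingers; the grasp point (between the pads) lies 19 mm behind it; z points along the fingers, y is the line along which they close (so a half turn about z gives the same grasp; the last joint's range is limited). The gripper opens to 85 mm and grips with 20 to 120 N. Pads are 22 mm wide; open, the fingers measure 114 mm over their backs; the gripper's body (76 mm by 85 mm) begins 54 mm behind the grasp point. The pads swing forward as they close: fully open they stand 13 mm farther back than shut.
Start: joints at [-1.302, 0.491, 1.559, -0, 1.092, -0.106], TCP at [0.229, -0.582, 0.231] pointing down, gripper open.
Joint ranges: [-3.1, 3.1], [-0.84, 2.19], [0.05, 2.79], [-1.13, 4.28], [0.06, 2.93], [-2.69, 2.69]. Speed limits (rad/s): [2.22, 2.22, 2.79, 3.14, 3.14, 3.14].

INTERFACE

Orientations are given as a unit quaternion [w, x, y, z].
In Python, from bench import manip, viewer gives the robot as it stands. The module is installed in compiled form; this text tells all that it offers. Calls block until the motion is done:
- manip.move_pose(position, orientation): joint-space move of the TCP to a pose.
- manip.movel(position, orientation=None, v=0.15, stop_force=None): straight line of the TCP; orientation=None keeps the orientation; v is the mean speed in m/s. With stop_force (N) it stops when the force on the tool has changed by that much, and returns True; else False.
- manip.movej(angles): joint-space move.
- manip.grip(opening, effort=None): finger opening in m; effort is the grip in N (None keeps the last); returns when the fingers have stopped.
- manip.pause(seconds).
- manip.inverse_kinematics(position, orientation): joint angles nearest the present ones, or None.
- viewer.camera(name): name is "scene" or "side" or "wrist"; returns the picture (420x560x3 uint8, blue, green, red); there is no depth.
- viewer.calibration(name): a dict with "fov_y" (degrees; the focal length in pixels is half the picture's height over the tangent of half this angle, whatever the lens; pixels are square), "cx", "cy" (the principal point, pixels), "D" ([k1, k2, p1, p2, k3] as OpenCV has them; the pictures are not rectified), "extrinsics" (4x4, takes a point from camera to world coordinates). Camera axes: x right, y down, z forward; pixel columns grow to the right and rows downward; lengths in m; the calibration is good to about 2 mm. A picture is of the moment at which its call begins: read the wrist's pose just before it. calibration takes no time and is no camera call; for the wrist camera it gives the pose at the moment of the call.
A pose or a line that the arm cannot do raises manip.Unreachable and nothing moves.
- manip.hand_in(): hands the job in; it is judged then, once.
Readings, each from a call of its own:
- manip.current_clock(): time.
- manip.current_joint_pos(): joint angles.
- manip.current_joint_vel(): joint speeds.
- manip.current_effort(): joint torques, N m.
- manip.current_tool_pos(): TCP position.
- manip.current_ee_rot(): TCP orientation.
- manip.current_ft_force(): force on the tool from outside, world axes, zero at the start.
- manip.current_wrist_torque(): the same for the moment, N m.
- manip.current_grip_width(): finger opening in m.
- manip.current_grip_force(): force on a finger pad.
Only numpy, scipy, OpenCV 4.12 (cv2) and the standard library are available. Lean on these libraries where they do the work, as an engineer would, in place of code of your own. Each camera call takes 0.05 s, during which the arm holds its last target. There are 200 camera calls.

TASK

The short frosted glass at the back of the wooden display stand is wanted on the decorating wheel, but three tall bottles crowd it in: first stand all three bottles upright in the red tray, then take out the glass and stand it upright on the middle of the wheel. When the glass is there, put each bottle back upright on the very spot of the stand where it stood before. Set everything down gently, drop or tip nothing, and leave the flask, the mug and the tape roll alone.

Things in the scene. Friction and masses are not known exactly. Their poses are not given: they have to be found in the camera images.
- amber_bottle_center (a point): Round brown-amber bottle, white label; body 60 mm in diameter, 165 mm tall, about 0.33 kg. Point: on its axis, 82.5 mm above its underside; z up the bottle. Grip the straight round neck, 26 mm in diameter, from 123 mm above the underside to the top (cork included); sloping shoulder below. Starts on the stand beside or in front of the glass; that spot is where it must come back to.
- green_bottle_center (a point): Round green bottle, yellow label; body 60 mm in diameter, 165 mm tall, about 0.33 kg. Point: on its axis, 82.5 mm above its underside; z up the bottle. Grip the straight round neck, 26 mm in diameter, from 123 mm above the underside to the top (cork included); sloping shoulder below. Starts on the stand beside or in front of the glass; that spot is where it must come back to.
- blue_bottle_center (a point): Square blue bottle, white labels; body 56 by 56 mm, 165 mm tall, about 0.33 kg. Point: on its axis, 82.5 mm above its underside; z up the bottle. Grip the straight round neck, 26 mm in diameter, from 123 mm above the underside to the top (cork included); sloping shoulder below. Starts on the stand beside or in front of the glass; that spot is where it must come back to.
- glass_center (a point): Short frosted-white glass, open at the top: 60 mm tall, 60 mm in diameter at the rim, 54 mm at the foot, wall 4 mm, 0.16 kg. Point: on its axis, 30 mm above its underside; z up. Starts on the stand close to its back rail, with a bottle in front and one on either side, 5 to 25 mm from it.
- stand: Plywood display stand, fixed, 170 mm deep (x, to the back) by 260 mm wide (y). Origin: centre of its underside; board top 30 mm above. Gallery rail, top 26 mm above the board, along the back (inner face x = 75 mm) and sides (y = +-120 mm); front open. The glass stands at about x = 30 mm, y = 0, the bottles at about (-42, 0), (5, 74), (5, -74) mm.
- tray: Shallow red plastic tray, fixed, open at the top, to the left or right of the stand: 300 mm long (x) by 150 mm wide (y), 30 mm high, wall 5 mm. Origin: centre of its underside; inner floor 5 mm above. Has room for the three bottles in a row along x, about 85 mm apart.
- wheel_top (a point): Centre of the top face of the decorating wheel: flat round metal disc 170 mm in diameter with dark centring rings, 55 mm above the bench on a grey fixed foot, on the other side of the stand from the tray. The disc turns stiffly about its upright axis.
- flask: Bystander: steel vacuum flask, 66 mm in diameter, 195 mm tall, standing beyond the work. Origin at the centre of its underside.
- mug: Bystander: terracotta mug, 76 mm in diameter, 90 mm tall, with a handle, standing beyond the work. Origin at the centre of its underside.
- tape: Bystander: roll of blue masking tape lying flat, 104 mm in diameter, 25 mm high, beyond the stand. Origin at the centre of its underside.

How it is judged:
On the way, in this order (a step that is already met when the one before it is completed fails the run):
1. all three bottles stand upright in the red tray, the glass still within 30 mm of its old place (x of amber_bottle_center in the frame of tray between -0.125 and 0.125 m and y of amber_bottle_center in the frame of tray between -0.05 and 0.05 m and z of amber_bottle_center in the frame of tray between 0.0795 and 0.0955 m and angle between each of amber_bottle_center, green_bottle_center, blue_bottle_center's own z axis and vertical below 0.12 rad and x of green_bottle_center in the frame of tray between -0.125 and 0.125 m and y of green_bottle_center in the frame of tray between -0.05 and 0.05 m and z of green_bottle_center in the frame of tray between 0.0795 and 0.0955 m and x of blue_bottle_center in the frame of tray between -0.125 and 0.125 m and y of blue_bottle_center in the frame of tray between -0.05 and 0.05 m and z of blue_bottle_center in the frame of tray between 0.0795 and 0.0955 m and distance of glass_center from where it was at the start of the episode below 0.03 m), for 0.2 s.
2. the glass stands upright and let go within 15 mm of the wheel's centre, the bottles still upright in the tray (horizontal distance between glass_center and wheel_top below 0.015 m and z of glass_center in the frame of wheel_top between 0.024 and 0.036 m and angle between each of glass_center, amber_bottle_center, green_bottle_center, blue_bottle_center's own z axis and vertical below 0.12 rad and contact force between the fingers and glass below 0.05 N and linear speed of glass below 0.05 m/s and x of amber_bottle_center in the frame of tray between -0.125 and 0.125 m and y of amber_bottle_center in the frame of tray between -0.05 and 0.05 m and z of amber_bottle_center in the frame of tray between 0.0795 and 0.0955 m and x of green_bottle_center in the frame of tray between -0.125 and 0.125 m and y of green_bottle_center in the frame of tray between -0.05 and 0.05 m and z of green_bottle_center in the frame of tray between 0.0795 and 0.0955 m and x of blue_bottle_center in the frame of tray between -0.125 and 0.125 m and y of blue_bottle_center in the frame of tray between -0.05 and 0.05 m and z of blue_bottle_center in the frame of tray between 0.0795 and 0.0955 m), for 0.2 s.
At the end, for the whole second after the job is handed in: Each bottle stands upright (within 0.12 rad) with its centre within 15 mm of where it was at the start, whichever place that was; the glass stands upright on the wheel, its axis within 15 mm of the wheel's centre; all are let go and at rest (distance of each of amber_bottle_center, green_bottle_center, blue_bottle_center from where it was at the start of the episode below 0.015 m and angle between each of amber_bottle_center, green_bottle_center, blue_bottle_center, glass_center's own z axis and vertical below 0.12 rad and horizontal distance between glass_center and wheel_top below 0.015 m and z of glass_center in the frame of wheel_top between 0.024 and 0.036 m and linear speed of each of amber_bottle, green_bottle, blue_bottle, glass below 0.02 m/s); the robot touches nothing.
It fails at once if a bottle or the glass is tipped over (leans more than 0.6 rad) (angle between any of amber_bottle_center, green_bottle_center, blue_bottle_center, glass_center's own z axis and vertical above 0.6 rad).
It fails at once if a bottle or the glass is dropped from more than about 2 cm (moves faster than 0.6 m/s out of the fingers) ((linear speed of amber_bottle above 0.6 m/s and contact force between the fingers and amber_bottle below 0.01 N) or (linear speed of green_bottle above 0.6 m/s and contact force between the fingers and green_bottle below 0.01 N) or (linear speed of blue_bottle above 0.6 m/s and contact force between the fingers and blue_bottle below 0.01 N) or (linear speed of glass above 0.6 m/s and contact force between the fingers and glass below 0.01 N)).
It fails at once if the flask, the mug or the tape roll is disturbed (moved more than 20 mm) (distance of any of flask, mug, tape from where it was at the start of the episode above 0.02 m).
It also fails if it takes over 138 s, if anything falls off the work surface, if the arm or the gripper's body presses on something with over 40 N, if the wrist force passes 120 N, or if a joint passes its speed limit or range.

## Working session

There is one attempt and no reset: what is moved stays moved. The work goes in short steps, each a Python script; the robot and the scene stay as the last script left them, time stands still between calls to the robot, and variables do not carry over. Pictures are saved under pics/ and viewed, at most 14 in all, crops included, and the job is handed in when it is done.

```bash
mkdir -p pics
python3 - <<'E'
from bench import manip, viewer
import cv2
for n in("scene","side"):
    cv2.imwrite(f"pics/{n}0.png",cv2.resize(viewer.camera(n),(800,600)))
    c=viewer.calibration(n);print(n,c)
print(manip.current_ee_rot(),manip.current_clock())
E
```

```text
scene {'fov_y': 44.10447353501066, 'cx': 289.30655604866075, 'cy': 204.67793239801102, 'D': array([0.02611364, 0.        , 0.        , 0.        , 0.        ]), 'extrinsics': array([[ 0.71570342,  0.54806999, -0.43288325,  1.20731749],
       [ 0.69838494, -0.5570107 ,  0.44944138, -0.58210857],
       [ 0.00520473, -0.62398587, -0.78141829,  1.11244729],
       [ 0.        ,  0.        ,  0.        ,  1.        ]])}
side {'fov_y': 51.552165744443194, 'cx': 274.3097740287528, 'cy': 216.14075363143166, 'D': array([-0.0242311,  0.       ,  0.       ,  0.       ,  0.       ]), 'extrinsics': array([[-0.81727797, -0.37344934,  0.4388534 ,  0.15295946],
       [-0.57623935,  0.53258737, -0.61991846,  0.66600057],
       [-0.00221963, -0.7595303 , -0.65046813,  0.79263324],
       [ 0.        ,  0.        ,  0.        ,  1.        ]])}
[-4.88822730e-04  9.82492172e-01  1.86303222e-01 -5.00823324e-05] 0.1
```

View pics/scene0.png

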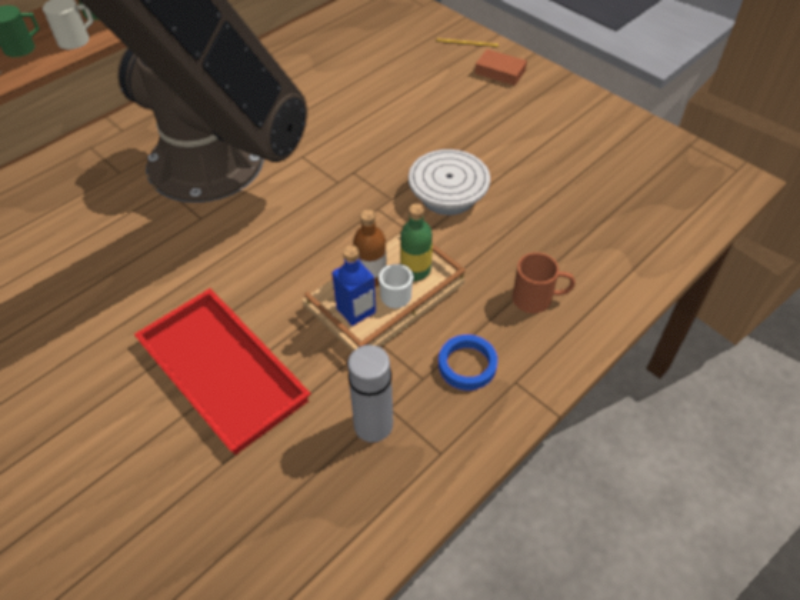

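View pics/side0.png

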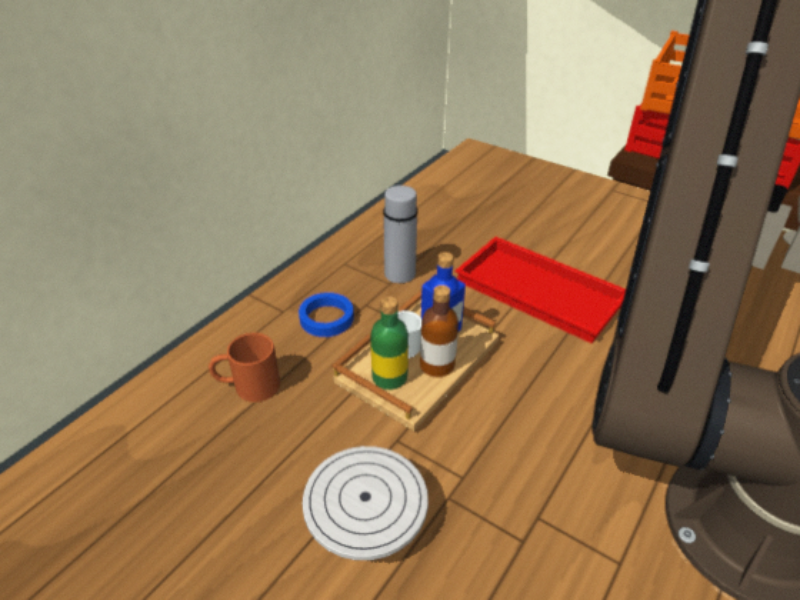

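The scene picture (800-px scale) shows the corks at amber (369,215), green (417,209) and blue (351,253). The wheel centre is at (449,176) and the tray rim corners are at (138,336), (210,292), (307,397), (235,449). The side picture shows the corks at (442,292), (390,302), (446,258) in the same order, with the wheel centre at (365,496).

```bash
cat > h.py <<'E'
import numpy as np, cv2
from bench import manip, viewer
def KD(c):
    f=210/np.tan(np.radians(c["fov_y"])/2)
    return np.array([[f,0,c["cx"]],[0,f,c["cy"]],[0,0,1.]]),np.array(c["D"],float)
def px2w(c,uv,z):
    """raw pixels (560x420) -> world points on plane z"""
    K,D=KD(c);T=c["extrinsics"]
    p=cv2.undistortPoints(np.array(uv,float).reshape(-1,1,2),K,D).reshape(-1,2)
    d=np.c_[p,np.ones(len(p))]@T[:3,:3].T;o=T[:3,3]
    return o+d*((z-o[2])/d[:,2])[:,None]
def w2px(c,P):
    K,D=KD(c);T=np.linalg.inv(c["extrinsics"])
    return cv2.projectPoints(np.array(P,float).reshape(-1,1,3),cv2.Rodrigues(T[:3,:3])[0],T[:3,3],K,D)[0].reshape(-1,2)
def q(yaw):
    """tool down; tool y axis closing direction: yaw of tool x axis"""
    return np.array([0,np.cos(yaw/2),np.sin(yaw/2),0])
E
python3 - <<'E'
from h import *
np.set_printoptions(precision=4,suppress=True)
s=.7
for n,cork,wh in(("scene",[(369,215),(417,209),(351,253)],(449,176)),("side",[(442,292),(390,302),(446,258)],(365,496))):
    c=viewer.calibration(n)
    print(n,px2w(c,np.array(cork)*s,.195)); print(px2w(c,np.array([wh])*s,.055))
c=viewer.calibration("scene")
t=px2w(c,np.array([(138,336),(210,292),(307,397),(235,449)])*s,.03);print(t,t.mean(0))
print(px2w(c,np.array([(397,284)])*s,.08),'glass')
w=viewer.calibration("wrist");print(w,manip.current_tool_pos())
R=cv2.Rodrigues
print(manip.inverse_kinematics([.6,0,.4],q(0)),manip.inverse_kinematics([.6,0,.4],q(np.pi/2)))
E
```

```text
scene [[ 0.525   0.0144  0.195 ]
 [ 0.5739  0.0831  0.195 ]
 [ 0.5674 -0.067   0.195 ]]
[[0.4574 0.3011 0.055 ]]
side [[ 0.5162  0.0203  0.195 ]
 [ 0.5674  0.0853  0.195 ]
 [ 0.5572 -0.0587  0.195 ]]
[[0.456  0.3021 0.055 ]]
[[ 0.3284 -0.3734  0.03  ]
 [ 0.3369 -0.2247  0.03  ]
 [ 0.6374 -0.2454  0.03  ]
 [ 0.6282 -0.3876  0.03  ]] [ 0.4827 -0.3078  0.03  ]
[[0.601 0.005 0.08 ]] glass
{'fov_y': 69.56224903388647, 'cx': 278.9438434050125, 'cy': 207.8528080283062, 'D': array([0.0065, 0.    , 0.    , 0.    , 0.    ]), 'extrinsics': array([[ 0.3663, -0.8867, -0.2821,  0.3005],
       [-0.9305, -0.3492, -0.1106, -0.5529],
       [-0.0004,  0.303 , -0.953 ,  0.3733],
       [ 0.    ,  0.    ,  0.    ,  1.    ]])} [ 0.2288 -0.5814  0.2308]
[-0.1101  0.3374  1.3614 -0.      1.4428  1.4607] [-0.1101  0.3374  1.3614 -0.      1.4428 -0.1101]
```

Both cameras agree to about 10 mm, so I'll take a closer look from above the stand with the wrist camera.

Run:
```python
from h import *
manip.move_pose([.56,.01,.40],q(0))
c=viewer.calibration("wrist");im=viewer.camera("wrist");np.save("w1.npy",im)
np.save("w1c.npy",c,allow_pickle=True)
cv2.imwrite("pics/w1.png",cv2.resize(im,(800,600),interpolation=cv2.INTER_CUBIC))
print(c["extrinsics"],manip.current_tool_pos(),manip.current_clock())
print(w2px(c,[(.5206,.0174,.195),(.5707,.0842,.195),(.5623,-.0629,.195),(.6,.005,.09)])/.7)
```

```text
[[-4.79192677e-04 -9.52914307e-01 -3.03239334e-01  6.37148991e-01]
 [-9.99999518e-01  7.16508910e-04 -6.71348084e-04  9.69753499e-03]
 [ 8.57010879e-04  3.03238866e-01 -9.52914191e-01  5.42195163e-01]
 [ 0.00000000e+00  0.00000000e+00  0.00000000e+00  1.00000000e+00]] [0.5600487 0.009352  0.3997598] 2.625
[[389.1203134  303.75494911]
 [306.43064429 245.33023727]
 [486.88550348 255.37189524]
 [402.72038733 197.52387519]]
```

View pics/w1.png

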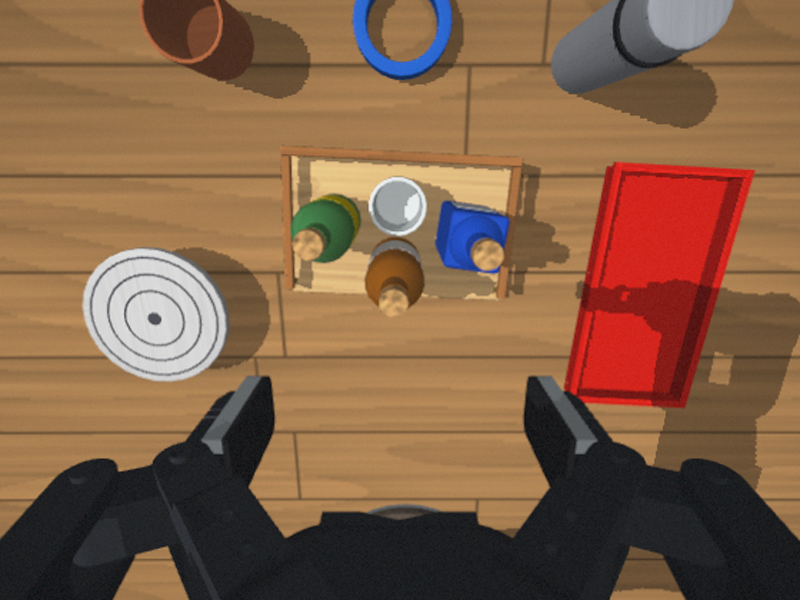

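The wrist picture (800-px scale) shows the cork tops at green (310,244), amber (393,303) and blue (488,254). The glass rim centre is at (398,204) and the wheel centre at (154,319). The tray rim corners are at (614,163), (753,171), (686,407), (567,400).

Run:
```python
from h import *
np.set_printoptions(precision=4,suppress=True)
c=np.load("w1c.npy",allow_pickle=True).item()
f=lambda uv,z:px2w(c,np.array(uv)*.7,z)
print(f([(393,303),(310,244),(488,254)],.195)); print(f([(398,204)],.09)); print(f([(154,319)],.055))
t=f([(614,163),(753,171),(686,407),(567,400)],.03);print(t,t.mean(0))
print(f([(600,100-10)],.0),"flask base approx")
# stand corner check at rail top z=.056
print(f([(282,148),(522,158)],.056))
```

```text
[[ 0.5213  0.0141  0.195 ]
 [ 0.5718  0.0812  0.195 ]
 [ 0.5634 -0.0637  0.195 ]]
[[0.5935 0.0098 0.09  ]]
[[0.4545 0.3028 0.055 ]]
[[ 0.6329 -0.2344  0.03  ]
 [ 0.6238 -0.3929  0.03  ]
 [ 0.3179 -0.3788  0.03  ]
 [ 0.3285 -0.2173  0.03  ]] [ 0.4758 -0.3058  0.03  ]
[[ 0.7121 -0.2206  0.    ]] flask base approx
[[ 0.6487  0.1331  0.056 ]
 [ 0.6384 -0.123   0.056 ]]
```

The measurements agree with the given layout. I'll start with the amber bottle.

```bash
cat >> h.py <<'E'
Y=-.05; Q=q(Y); H=.365
P=dict(amber=(.5210,.0150),green=(.5712,.0825),blue=(.5625,-.0632))
TC=np.array([.480,-.307]); ax=np.array([np.cos(Y),np.sin(Y)])
S=dict(amber=TC-.085*ax,blue=TC,green=TC+.085*ax)
def hop(xy):
    manip.movel([*xy,H],Q,v=.3)
def pick(xy,z,op,effort):
    hop(xy); manip.grip(op)
    manip.movel([*xy,z+.03],Q,v=.25); hit=manip.movel([*xy,z],Q,v=.05,stop_force=8)
    manip.grip(0,effort); print("pick hit",hit,"width",manip.current_grip_width(),"F",manip.current_grip_force(),manip.current_tool_pos())
    manip.movel([*xy,z+.02],Q,v=.06); manip.movel([*xy,H],Q,v=.25)
    print(" lifted width",manip.current_grip_width())
def place(xy,z,op):
    hop(xy); manip.movel([*xy,z+.02],Q,v=.22); manip.movel([*xy,z+.005],Q,v=.06); manip.pause(.2)
    hit=manip.movel([*xy,z-.006],Q,v=.02,stop_force=4)
    print("place",hit,"dz",manip.current_tool_pos()[2]-z,"w",manip.current_grip_width())
    manip.grip(op); t=manip.current_tool_pos()
    manip.movel([t[0],t[1],t[2]+.03],Q,v=.08); manip.movel([*xy,H],Q,v=.3)
    print(" t",manip.current_clock())
ZB=.157
def snap(name):
    c=viewer.calibration("wrist");im=viewer.camera("wrist");np.save(name+"c.npy",c,allow_pickle=True)
    cv2.imwrite(f"pics/{name}.png",cv2.resize(im,(800,600),interpolation=cv2.INTER_CUBIC))
E
python3 - <<'E'
from h import *
pick(P["amber"],ZB,.06,50)
place(S["amber"],ZB-.025,.06)
snap("w2")
E
```

```text
pick hit False width 0.02498067559791595 F 49.11699414253235 [0.52116686 0.01484902 0.15733347]
 lifted width 0.02478914664509586
place True dz 0.00027276766807785013 w 0.024921883584220525
 t 11.875
```

View pics/w2.png

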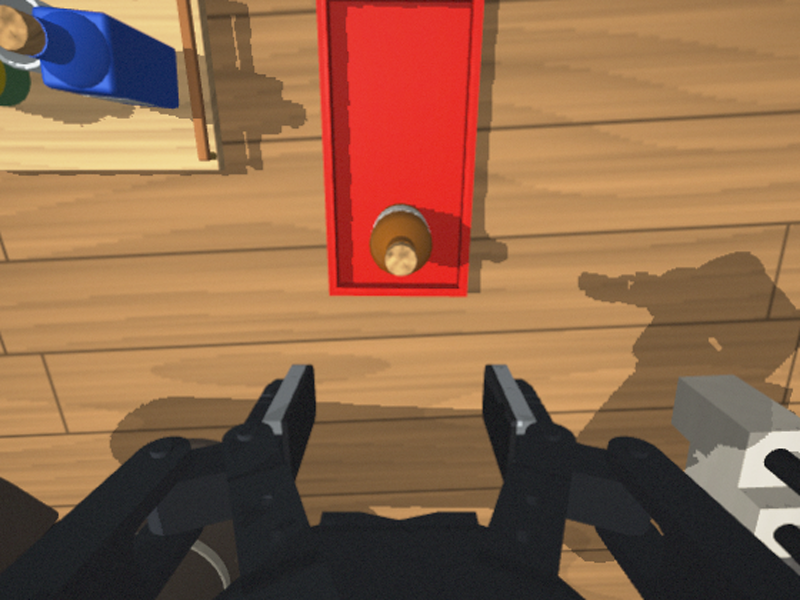

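The amber bottle stands upright in the tray (cork at 400,260), centred between the walls, and the near rim is at row 295. Next come blue and green.

Run:
```python
from h import *
c=np.load("w2c.npy",allow_pickle=True).item()
print("near rim",px2w(c,np.array([(332,294),(467,295)])*.7,.03),"amber",px2w(c,[(280,182)],.17),S)
for b in("blue","green"):
    pick(P[b],ZB,.06,50)
    place(S[b],ZB-.025,.06)
g=np.array([.593,.009])
manip.movel([g[0]-.03,g[1],.33],Q,v=.3)
snap("w3"); print(w2px(viewer.calibration("wrist"),[(*g,.09)])/.7)
```

```text
near rim [[ 0.3274076  -0.22178766  0.03      ]
 [ 0.31848601 -0.37730506  0.03      ]] amber [[ 0.39545765 -0.30329366  0.17      ]] {'amber': array([ 0.39510623, -0.30275177]), 'blue': array([ 0.48 , -0.307]), 'green': array([ 0.56489377, -0.31124823])}
pick hit False width 0.02500871401278536 F 49.09755349159241 [ 0.56266377 -0.06334845  0.15735665]
 lifted width 0.024916531068121157
place True dz 0.0003135754764982124 w 0.024829263103304824
 t 21.5417
pick hit False width 0.02495006803491361 F 49.23137962818146 [0.57137891 0.08269796 0.15735912]
 lifted width 0.024880043980728735
place True dz 0.00029403450470621983 w 0.02515038534868681
 t 31.9833
[[395.49285759 216.08302727]]
```

View pics/w3.png

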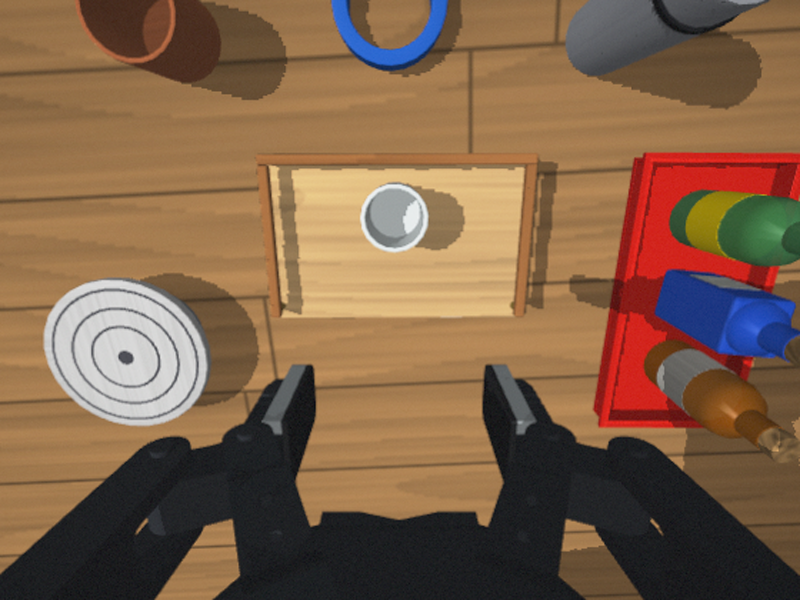

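All three bottles stand in the tray. The glass rim centre at (394,218) is within 2 px of the prediction, and the wheel centre is at (125,357). I'll move the glass now.

Run:
```python
from h import *
c=np.load("w3c.npy",allow_pickle=True).item()
g=px2w(c,np.array([(394,218)])*.7,.09)[0,:2]; w=px2w(c,np.array([(125,357)])*.7,.055)[0,:2]
print(g,w)
w=(w+np.array([.4545,.3028])+np.array([.4565,.3016]))/3; print(w)
pick(g,.04,.083,35)
if manip.current_grip_width()>.05:
    place(w,.065,.083)
    manip.movel([w[0]-.01,w[1]-.02,.33],Q,v=.3); snap("w4")
```

```text
[0.59133225 0.0106705 ] [0.45554    0.30295582]
[0.45551333 0.30245194]
pick hit False width 0.05827632830476459 F 37.554847905412316 [0.59152731 0.01068375 0.04054817]
 lifted width 0.05823301376628814
place True dz 0.0005171225519576828 w 0.058319638536562794
 t 43.7583
```

View pics/w4.png

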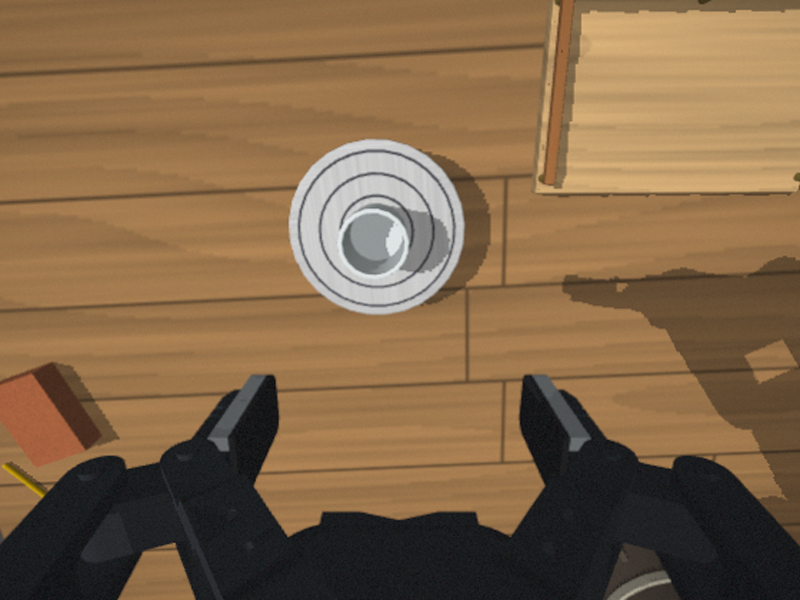

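The glass stands upright on the wheel. Its rim centre is at (374,242) and the disc centre at (377,227). I'll check the offset numerically, then return the bottles from their tray slots.

Run:
```python
from h import *
c=np.load("w4c.npy",allow_pickle=True).item()
a=px2w(c,np.array([(374,242)])*.7,.115)[0,:2];b=px2w(c,np.array([(376.5,227)])*.7,.055)[0,:2]
print(a,b,np.linalg.norm(a-b))
if np.linalg.norm(a-b)>.009: raise SystemExit("off")
manip.movel([.45,.15,H],Q,v=.3)
for k in("green","blue","amber"):
    pick(S[k],ZB-.025,.06,50)
    if manip.current_grip_width()<.02: raise SystemExit("lost")
    place(P[k],ZB,.06)
manip.movel([.53,.0,.42],Q,v=.2)
snap("w5")
print(w2px(viewer.calibration("wrist"),[(*P[k],.195) for k in("green","blue","amber")])/.7)
cv2.imwrite("pics/scene1.png",cv2.resize(viewer.camera("scene"),(800,600)))
```

```text
[0.45715621 0.30139289] [0.46050475 0.30184469] 0.003378890198264262
pick hit False width 0.024931430345818115 F 49.1245374083519 [ 0.56502871 -0.31118611  0.13238078]
 lifted width 0.025063757317942897
place True dz 0.00032173244181926686 w 0.0248562929772304
 t 55.5333
pick hit False width 0.02493272240280575 F 49.151491820812225 [ 0.48013703 -0.30725551  0.13235841]
 lifted width 0.025069452127226135
place True dz 0.00029085169194148497 w 0.025077791684231795
 t 65.5167
pick hit False width 0.025108569372095494 F 49.14356052875519 [ 0.39526112 -0.3030084   0.13232297]
 lifted width 0.025003311486269976
place True dz 0.0003209903641333556 w 0.024816043897762898
 t 75.4167
[[297.23539893 208.71751632]
 [472.32320666 210.44845399]
 [381.84299009 263.50845893]]
```

View pics/w5.png

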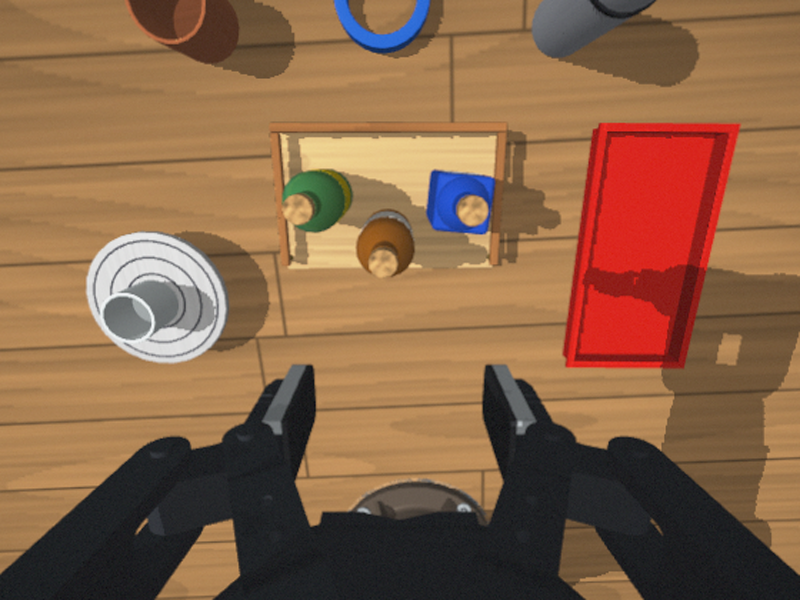

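View pics/scene1.png

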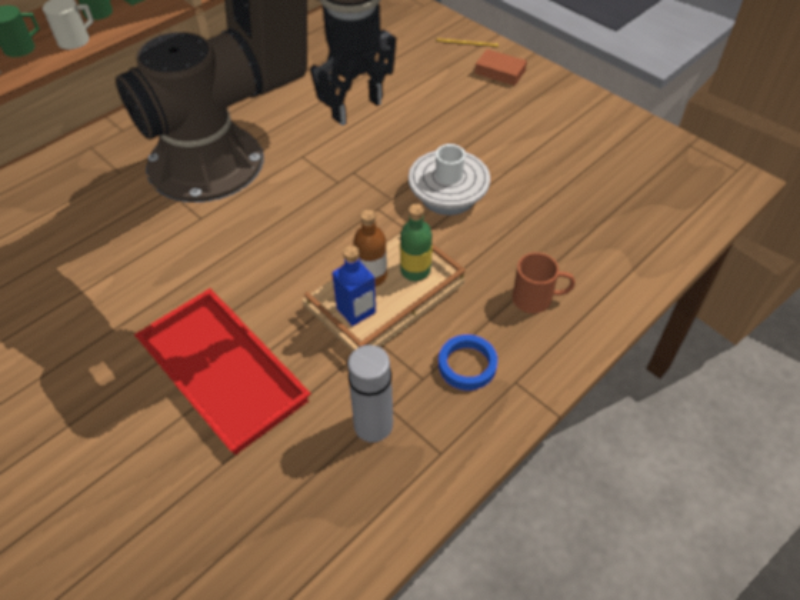

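The wrist picture shows the corks at (297,209), (472,210) and (382,263), as predicted. In the scene picture the bottles stand at their starting pixels, and the glass is upright on the wheel at (450,165). The flask, mug and tape haven't moved, so I'll hand in.

```bash
python3 -c "
from bench import manip
print(manip.hand_in())"
```

```text
the job is handed in; nothing more can be done
None
```

I handed the job in at about 76 s on the robot's clock: the glass stands upright on the wheel about 3 mm from its centre by my measurement, and all three bottles stand upright back on their starting spots; the judge's verdict was not shown.

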